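# Fit the tilt pointer to the floodlight's pivot shaft

## Task

Fit the orange tilt pointer, the one with the D-shaped bore, onto the flatted steel pivot shaft of the floodlight bracket: turn it so that the flat of its bore matches the flat of the shaft and seat it fully home on the shoulder, then let go. Leave the blue and the white pointers lying where they are.

Things in the scene. Friction and masses are not known exactly. Their poses are not given: they have to be found in the camera images.
- orange_centre (a point): Orange tilt pointer. Hub 36 mm tall, 46 mm across its two flat grip faces (y = +-23), rounded to radius 27 along x; arm 14 mm high at its foot reaching 60 mm from the axis along +x. Point: bore axis, half-way up (18 mm above the underside), z up. Loose on the bench, about 110 g. D bore right through: radius 15 mm, its flat 7 mm from the axis on the +x (arm) side, lower mouth chamfered 2.5 mm.
- shaft_seat (a point): Bright upright steel shaft, fixed on a dark plate. Point: its axis at the shoulder (boss, radius 26 mm) where the part's underside rests, 26 mm above the bench; z up. Shaft 26 mm across, one flat 5 mm from the axis on the +x side (faces the white line and ticks), 2 mm play to the bore; 44 mm tall, top 9 mm tapered to 65 %. A lamp 46 mm high above the bench starts 88 mm off on the +y side.
- blue_centre (a point): Blue pointer, not wanted: round bore, radius 16.5 mm. Hub 36 mm tall, 46 mm across its two flat grip faces (y = +-23), rounded to radius 27 along x; arm 14 mm high at its foot reaching 60 mm from the axis along +x. Point: bore axis, half-way up (18 mm above the underside), z up. Loose on the bench, about 110 g. 
- white_centre (a point): White pointer, not wanted: square bore, 27 mm. Hub 36 mm tall, 46 mm across its two flat grip faces (y = +-23), rounded to radius 27 along x; arm 14 mm high at its foot reaching 60 mm from the axis along +x. Point: bore axis, half-way up (18 mm above the underside), z up. Loose on the bench, about 110 g. 
Mind the look-alikes: they are no part of the job. There is more than one size of the part that bears orange_centre; the job needs the smallest.

How it is judged:
By the outcome, as a careful person would: the job done as asked, in the order asked, and still so for the second after the job is handed in, with the robot touching nothing.
It also fails if it takes over 40 s, if anything falls off the work surface, if the arm or the gripper's body presses on something with over 40 N, if the wrist force passes 120 N, or if a joint passes its speed limit or range.

## Robot

A 7-joint arm with a two-finger parallel gripper is mounted at the origin on the work surface. World frame = base frame: x ahead of the robot, y to its left, z up, the work surface at z = 0. Lengths are in mm, angles in degrees, forces in N, time in s.
With the tool pointing down it reaches from about 425 to 925 mm from the base axis. Payload 6.8 kg.
Tool frame: the origin (TCP) lies at the very end of the fingers, on their centre line; the grasp point (between the pads) lies 19 mm behind it; z points along the fingers, y is the direction in which the jaws open and shut (so a half turn about z gives the same grasp; the last joint's range is limited). The gripper opens to 88 mm and grips with 3 to 60 N. Pads are 20 mm wide; open, the fingers measure 115 mm over their backs; the gripper's body (75 mm by 178 mm) begins 61 mm behind the grasp point.
Start: joints at [-75.98, 27.33, 1.283, 89.118, -0.659, 63.558, -4.761], TCP at [233.228, 633.445, 222.664] pointing down, gripper open.
Joint ranges: [-169.35, 169.35], [-19.33, 120.38], [-80.79, 83.38], [13.8, 139.57], [-78.32, 258.32], [9.67, 109.79], [-169.56, 169.56]. Speed limits (degrees/s): [136.94, 136.94, 180, 180, 180, 180, 180].

## Interface

Orientations are given as [roll, pitch, yaw] about the fixed x, y, z axes, in that order (R = Rz(yaw) Ry(pitch) Rx(roll)).
In Python, from workcell import bot, cams gives the robot as it stands.
- The arm moves only by the tool apply_moves, never from a script. Its argument "series" is a list that holds one entry, the list of rows, each a list of 7 numbers: the shift along the tool's x, y, z in mm, then the turn, a rotation vector about the tool's x, y, z in rad, then the opening, from -1 (shut) to 1 (fully open), so that 0 is half open. In form: [[[x, y, z, wx, wy, wz, claw], ...]]. A call has 1 to 8 rows; each row is the pose to reach, as a shift and turn from the pose commanded when the call began, along the tool's axes at that moment; what a row does not reach only later rows make up. A row lasts 1/12 s, in which the tool goes at most 41.7 mm and 7.16 degrees, less where a joint would pass 70% of its speed; a pose out of reach is approached as far as the arm can. A call with a gripper value outside its range is refused whole. The fingers move at their own pace and stop on an object; "squeeze" is the grip in N (left out, the last holds). Time passes only in rows, so rows that repeat a pose let the fingers close. It gives the time, the measured TCP pose, the force and the opening at its end, in the units of the state.
- bot.get_obs(): the state, without advancing time (a new reading comes with each control period).
- cams.camera(name): name is "scene" or "top" or "wrist"; returns the picture (420x560x3 uint8, blue, green, red); there is no depth.
- cams.get_calibration(name): a dict with "fov_y" (degrees; the focal length in pixels is half the picture's height over the tangent of half this angle, whatever the lens; pixels are square), "cx", "cy" (the principal point, pixels), "k1" (the pictures are not rectified: a ray, as slopes to the right and down, at radius r is drawn at 1 + k1 r^2 times it, then the intrinsics apply), "R" (3x3) and "t" (3): a world point X has camera coordinates R X + t. Camera axes: x right, y down, z forward; pixel columns grow to the right and rows downward; lengths in mm; the calibration is good to about 2 mm. A picture is of the moment at which its call begins: read the wrist's pose just before it. get_calibration takes no time and is no camera call; for the wrist camera it gives the pose at the moment of the call.
- bot.close_job(): hands the job in, once; it reports no verdict.
The state is a dict: "t": time; "joints": joint angles; "dq": joint speeds; "joint_efforts": joint torques, N m; "ee_pos": TCP position; "orientation": TCP orientation; "force": force on the tool from outside, world axes, zero at the start; "ft_torque": the same for the moment, N m; "gripper_width": opening from 0.0 (shut) to 1.0 (fully open).
Only numpy, scipy, OpenCV 4.12 (cv2) and the standard library are available. Lean on these libraries where they do the work, as an engineer would, in place of code of your own. Each camera call takes 0.05 s, during which the arm holds its last target. There are 200 camera calls.

## Working session

There is one attempt and no reset: what is moved stays moved. The work goes in short steps, Python scripts to look and compute and a tool call to move; the robot and the scene stay as the last step left them, time stands still between calls to the robot, and variables do not carry over. Pictures are saved under pics/ and viewed, about 8 in all and at most 12, crops included, and the job is handed in when it is done.

Besides the shell and the picture viewer there is one more tool, called after "Call:" by a JSON object that holds its "api" and its "payload". apply_moves: Moves the arm, as the interface text tells. Its arguments: {"type":"object","properties":{"series":{"type":"array","items":{"type":"array","items":{"type":"array","items":{"type":"number"}}}},"squeeze":{"type":"number"}},"required":["series"]}

```bash
ls; mkdir -p pics
python3 - <<'E'
from workcell import bot,cams
import cv2
o=bot.get_obs();print({k:o[k] for k in('t','ee_pos','orientation','force','gripper_width')})
for n in('scene','top'):
    cv2.imwrite(f'pics/{n}1.png',cams.camera(n)); c=cams.get_calibration(n);print(n,c)
E
```

```text
pics
{'t': 0.0, 'ee_pos': array([233.02242497, 632.86419598, 221.70722976]), 'orientation': array([-1.79898379e+02,  7.72927103e-03,  1.59790491e+02]), 'force': array([ 0.12907193,  0.11441824, -0.76833728]), 'gripper_width': 1.0018179262845597}
scene {'fov_y': 47.277850990335054, 'cx': 273.8365150269985, 'cy': 210.33160094329213, 'k1': -0.14756473200260853, 'R': array([[-0.05206769,  0.99858803, -0.01053114],
       [ 0.81424862,  0.03634586, -0.57937739],
       [-0.57817656, -0.03874181, -0.81499137]]), 't': array([ 104.56195784, -371.1363046 , 1337.90874661])}
top {'fov_y': 46.48797204401199, 'cx': 279.03754617346107, 'cy': 211.55930377680812, 'k1': -0.014110371030701658, 'R': array([[-0.02253019, -0.99973539,  0.00464085],
       [-0.99440442,  0.02193035, -0.10333885],
       [ 0.10320973, -0.00694313, -0.99463538]]), 't': array([ -55.63480905,  513.04985101, 1165.55419965])}
```

View pics/top1.png

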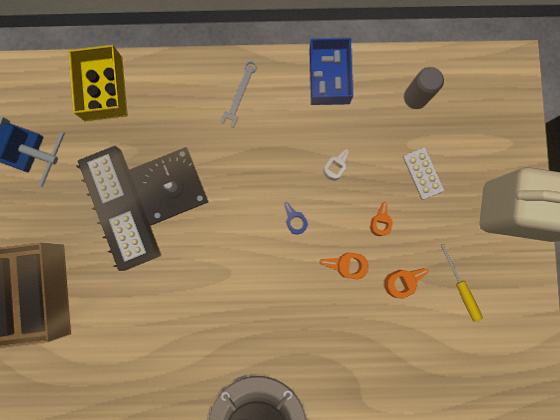

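View pics/scene1.png

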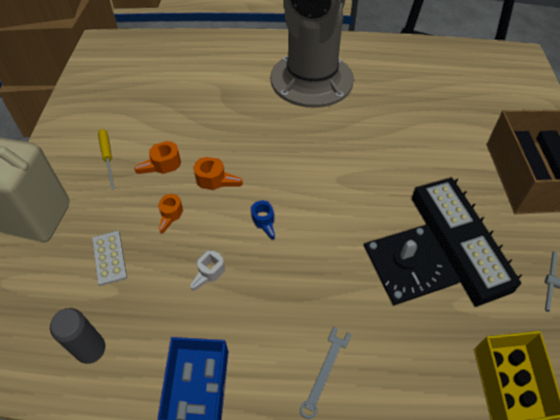

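Top view candidates: orange A (381,222), orange B (352,265), orange C (402,284), plus blue (297,222) and white (335,168) look-alikes. A looks smallest. The shaft is at (170,187), with ticks to its upper left. I'll check A in a close crop with coordinates.

```bash
cat > h.py <<'E'
import numpy as np, cv2
from workcell import bot,cams
def K(c):
    f=210/np.tan(np.radians(c['fov_y']/2)); return f
def proj(c,X):
    p=(np.asarray(X,float).reshape(-1,3)@np.array(c['R']).T)+np.array(c['t'])
    s=p[:,:2]/p[:,2:]; r2=(s**2).sum(1,keepdims=True)
    return s*(1+c['k1']*r2)*K(c)+[c['cx'],c['cy']]
def back(c,uv,z):
    d=(np.asarray(uv,float).reshape(-1,2)-[c['cx'],c['cy']])/K(c); s=d.copy()
    for _ in range(20): s=d/(1+c['k1']*(s**2).sum(1,keepdims=True))
    R=np.array(c['R']);C=-R.T@np.array(c['t'])
    w=np.c_[s,np.ones(len(s))]@R
    return C+w*((z-C[2])/w[:,2])[:,None]
E
python3 - <<'E'
from h import *
im=cv2.imread('pics/top1.png');sc=cv2.imread('pics/scene1.png');c=cams.get_calibration('top');cs=cams.get_calibration('scene')
a=cv2.resize(im[195:305,310:440],None,fx=4,fy=4,interpolation=3)[:440,:400]
b=cv2.resize(im[145:225,130:212],None,fx=4,fy=4,interpolation=3)
d=cv2.resize(sc[185:240,150:190],None,fx=5,fy=5,interpolation=3)
o=np.zeros((600,800,3),np.uint8);o[:440,:400]=a;o[:320,400:728]=b;o[320:595,410:610]=d
cv2.imwrite('pics/crop.png',o)
hsv=cv2.cvtColor(im,cv2.COLOR_BGR2HSV)
m=cv2.inRange(hsv,(3,150,90),(14,255,255))
n,l,s,ce=cv2.connectedComponentsWithStats(m)
for i in range(1,n):
    if s[i,4]>80:print(s[i],ce[i],back(c,ce[i],20))
print('hubA',back(c,(381,226),36),'tip',back(c,(384,204),7),'seat',back(c,(170,187),70))
for n in ('blue',(297,226)),('white',(334,171)):print(n[0],back(c,n[1],36))
print('shaft scene z70',back(cs,(409,243),70))
E
```

```text
[370 202  23  34 395] [381.20759494 221.9721519 ] [[ 481.20679885 -316.86685874   20.        ]]
[319 252  49  27 673] [347.92421991 264.86032689] [[ 378.63958179 -231.35673806   20.        ]]
[384 268  45  31 744] [403.05510753 282.05376344] [[ 334.1560425  -363.51486956   20.        ]]
hubA [[ 470.2214087  -312.47220179   36.        ]] tip [[ 526.86911703 -328.61834688    7.        ]] seat [[571.15111939 189.32146696  70.        ]]
blue [[ 474.74597706 -109.52726618   36.        ]]
white [[ 607.32918079 -203.44615359   36.        ]]
shaft scene z70 [[576.53653099 194.68876851  70.        ]]
```

View pics/crop.png

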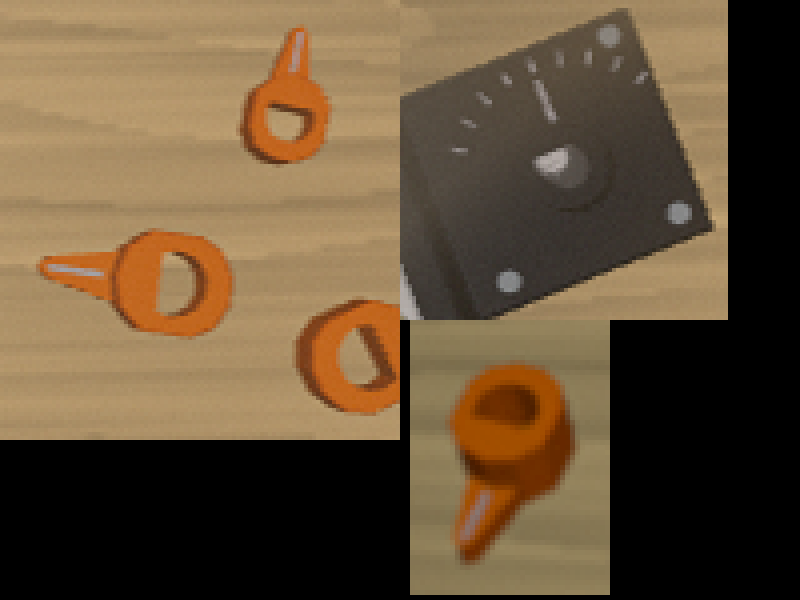

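The smallest part is A, at (381,222). Its bore is a D with the flat on the arm side. B and C are also D-bored but bigger. A lies near (470,-312) with yaw about -16°, and the shaft is near (573,191) with yaw about 20°. I'm heading over at height.

Call:
{"api": "apply_moves", "payload": {"series": [[[-38,-17,0,0,0,0.12,1],[-76,-34,0,0,0,0.24,1],[-114,-51,0,0,0,0.36,1],[-152,-68,0,0,0,0.48,1],[-190,-85,0,0,0,0.6,1],[-228,-102,0,0,0,0.72,1],[-266,-119,0,0,0,0.84,1],[-303,-136,0,0,0,0.96,1]]]}}

```text
t: 0.77
ee_pos: [471.7, 399.2, 222.5]
orientation: [-180.0, 0.0, 104.4]
force: [0.6, 0.9, 0.6]
gripper_width: 0.997
```

```bash
cat >> h.py <<'E'
def shift(target,yaw):
    o=bot.get_obs(); 
    from scipy.spatial.transform import Rotation as Ro
    R=Ro.from_euler('xyz',o['orientation'],degrees=True); T=Ro.from_euler('xyz',[180,0,yaw],degrees=True)
    d=R.inv().apply(np.array(target)-o['ee_pos']); w=(R.inv()*T).as_rotvec()
    print('t',round(o['t'],2),'pos',o['ee_pos'].round(1),'rpy',o['orientation'].round(2),'F',o['force'].round(1),'g',round(o['gripper_width'],3),'j',np.round(o['joints'],0))
    print('shift',d.round(1),'rot',w.round(3),'rows>=',max(np.linalg.norm(d)/41.7,np.degrees(np.linalg.norm(w))/7.16).round(1))
E
python3 -c "
from h import *
shift([600,80,230],50)"
```

```text
t 0.77 pos [471.7 399.2 222.5] rpy [-1.7998e+02  1.0000e-02  1.0443e+02] F [0.6 0.9 0.6] g 0.997 j [-59.  22.  18.  98.  -8.  60. -25.]
shift [-341.1   44.8   -7.5] rot [-0.    0.    0.95] rows>= 8.3
```

Call:
{"api": "apply_moves", "payload": {"series": [[[-41,5.5,0,0,0,0.12,1],[-82,11,0,0,0,0.24,1],[-123,16.5,0,0,0,0.36,1],[-164,22,0,0,0,0.48,1],[-205,27.5,0,0,0,0.6,1],[-246,33,0,0,0,0.72,1],[-287,38.5,0,0,0,0.84,1],[-328,44,0,0,0,0.95,1]]]}}

```text
t: 1.43
ee_pos: [596.9, 93.4, 222.5]
orientation: [-180.0, 0.0, 50.0]
force: [0.9, 0.4, -0.3]
gripper_width: 1.003
```

```bash
python3 -c "
from h import *
shift([500,-220,225],-5)"
```

```text
t 1.43 pos [596.9  93.4 222.5] rpy [-179.98    0.     50.03] F [ 0.9  0.4 -0.3] g 1.003 j [-41.  23.  35. 101. -15.  60. -41.]
shift [-302.4  127.    -2.5] rot [-0.    0.    0.96] rows>= 7.9
```

Call:
{"api": "apply_moves", "payload": {"series": [[[-37.5,15.5,0,0,0,0.12,1],[-75,31,0,0,0,0.24,1],[-112.5,47,0,0,0,0.36,1],[-150,63,0,0,0,0.48,1],[-188,79,0,0,0,0.6,1],[-226,95,0,0,0,0.72,1],[-264,111,0,0,0,0.84,1],[-302,127,0,0,0,0.96,1]]]}}

```text
t: 2.1
ee_pos: [500.8, -219.8, 222.6]
orientation: [-180.0, -0.0, -5.0]
force: [0.5, 0.1, -0.3]
gripper_width: 1.001
```

Run:
```python
from h import *
shift([470,-312,150],-16)
c=cams.get_calibration('wrist');im=cams.camera('wrist');cv2.imwrite('pics/w1.png',im)
print(proj(c,[470,-312,36]),proj(c,[527,-329,7]))
```

```text
t 2.1 pos [ 500.8 -219.8  222.6] rpy [-179.97   -0.     -4.97] F [ 0.5  0.1 -0.3] g 1.001 j [-24.  21.  52. 109. -19.  59. -58.]
shift [-22.7  94.6  72.5] rot [-0.001  0.     0.193] rows>= 2.9
[[368.2813711  208.14220061]] [[375.64159942 150.71363559]]
```

View pics/w1.png

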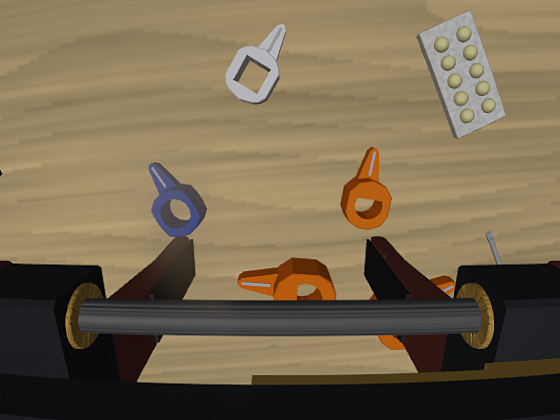

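Wrist view: A's hub is at (366,203) with its arm tip at (373,150). B is at (303,280), blue at (178,208) and white at (252,77). I'll fit A's silhouette for an accurate pose.

```bash
cat >> h.py <<'E'
def fit(im,c,x0):
    from scipy.optimize import minimize
    m=cv2.inRange(cv2.cvtColor(im,cv2.COLOR_BGR2HSV),(3,140,60),(16,255,255))
    u0,v0=proj(c,[x0[0],x0[1],18])[0]
    n,l,s,ce=cv2.connectedComponentsWithStats(m)
    k=min((i for i in range(1,n) if s[i,4]>300),key=lambda i:np.hypot(*(ce[i]-[u0,v0])))
    m=(l==k).astype(np.uint8)*255
    cs,_=cv2.findContours(m,cv2.RETR_EXTERNAL,cv2.CHAIN_APPROX_NONE); m[:]=0; cv2.drawContours(m,cs,-1,255,-1)
    m=cv2.GaussianBlur(m,(0,0),1.2).astype(float)/255
    t=np.radians(np.arange(0,360,4)); h=np.c_[27*np.cos(t),np.clip(27*np.sin(t),-23,23)]
    def ren(p):
        x,y,a,w1,w2=p; a=np.radians(a); R=np.array([[np.cos(a),-np.sin(a)],[np.sin(a),np.cos(a)]])
        o=np.zeros(m.shape,np.uint8)
        arm=np.array([[15,-w1],[15,w1],[60,w2],[60,-w2]])
        for P,z in((h,36),(arm,11)):
            q=P@R.T+[x,y]; X=np.r_[np.c_[q,0*q[:,0]],np.c_[q,0*q[:,0]+z]]
            hu=cv2.convexHull(proj(c,X).astype(np.float32))
            cv2.fillPoly(o,[(hu*16).round().astype(np.int32)],255,shift=4)
        return cv2.GaussianBlur(o,(0,0),1.2).astype(float)/255
    f=lambda p:((ren(p)-m)**2).sum()
    x0=np.r_[x0,10,4]; S=np.vstack([x0]+[x0+d for d in np.diag([8,8,8,3,2])])
    r=minimize(f,x0,method='Nelder-Mead',options=dict(initial_simplex=S,xatol=.02,fatol=.01,maxiter=900))
    print('fit',r.x.round(2),'cost',round(r.fun,1),'area',m.sum().round()); return r.x
E
python3 - <<'E'
from h import *
im=cv2.imread('pics/w1.png')
fit(im,cams.get_calibration('wrist'),[470,-312,-16])
c=cams.get_calibration('top');fit(cv2.imread('pics/top1.png'),c,[470,-312,-16])
c=cams.get_calibration('wrist');C=-np.array(c['R']).T@c['t'];print('cam',C,bot.get_obs()['ee_pos'])
E
```

```text
fit [ 467.38 -321.99  -15.66   13.3     3.7 ] cost 44.7 area 2607.0
fit [ 475.53 -314.59  -15.2    11.55    3.79] cost 9.7 area 489.0
cam [ 563.79954615 -235.32013018  385.79290233] [ 496.95865392 -228.72828898  223.44464014]
```

Measured pose lags while the arm moves, so that wrist fit used a mismatched pose. I'll move closer, settle, and measure again.

```bash
python3 -c "
from h import *
shift([460,-315,150],-15.5)"
```

```text
t 2.15 pos [ 497.  -228.7  223.4] rpy [ 1.7976e+02 -3.0000e-02 -5.9800e+00] F [-2.4 -4.6  1.2] g 1.0 j [-23.  21.  53. 109. -19.  59. -58.]
shift [-27.8  89.3  73.8] rot [ 0.004 -0.001  0.166] rows>= 2.9
```

Call:
{"api": "apply_moves", "payload": {"series": [[[-7,22,18,0,0,0.05,1],[-14,44,36,0,0,0.1,1],[-21,66,54,0,0,0.14,1],[-28,86,73,0,0,0.16,1],[-28,86,73,0,0,0.16,1],[-28,86,73,0,0,0.16,1]]]}}

```text
t: 2.65
ee_pos: [465.7, -302.2, 148.8]
orientation: [-180.0, 0.1, -13.9]
force: [1.2, -0.2, 0.5]
gripper_width: 1.0
```

Run:
```python
from h import *
print(bot.get_obs()['ee_pos'])
c=cams.get_calibration('wrist');im=cams.camera('wrist');cv2.imwrite('pics/w2.png',im)
print(bot.get_obs()['ee_pos'])
p=fit(im,c,[472,-314,-15.5])
shift([p[0],p[1],60],p[2])
```

```text
[ 465.66431269 -302.16716201  148.78314973]
[ 467.03113741 -301.45908999  149.51725559]
fit [ 473.62 -312.24  -14.35   11.94    3.46] cost 87.2 area 3800.0
t 2.7 pos [ 467.  -301.5  149.5] rpy [-1.7998e+02  5.0000e-02 -1.3810e+01] F [0.1 0.1 0.5] g 1.003 j [-11.  28.  50. 112. -27.  52. -51.]
shift [ 9.   8.9 89.5] rot [-0.     0.001  0.009] rows>= 2.2
```

Call:
{"api": "apply_moves", "payload": {"series": [[[5,5,38,0,0,0.006,1],[9.5,9.5,75,0,0,0.012,1],[9.5,9.5,110,0,0,0.012,1],[9.5,9.5,132,0,0,0.012,1],[9.5,9.5,144.5,0,0,0.012,1],[9.5,9.5,144.5,0,0,0.012,1],[9.5,9.5,144.5,0,0,0.012,1]]]}}

```text
t: 3.28
ee_pos: [475.0, -312.9, 6.0]
orientation: [-180.0, -0.0, -14.4]
force: [-0.7, -0.9, 1.1]
gripper_width: 1.002
```

Run:
```python
from h import *
c=cams.get_calibration('wrist');im=cams.camera('wrist');cv2.imwrite('pics/w3.png',im)
shift([474,-312.5,4.5],-14.5)
```

```text
t 3.33 pos [ 475.4 -313.5    6.7] rpy [ 1.7998e+02 -1.3000e-01 -1.4450e+01] F [-0.3  0.9 -0.5] g 1.002 j [ -1.  41.  38. 114. -40.  39. -42.]
shift [-1.6 -0.6  2.2] rot [ 0.    -0.002  0.001] rows>= 0.1
```

View pics/w3.png

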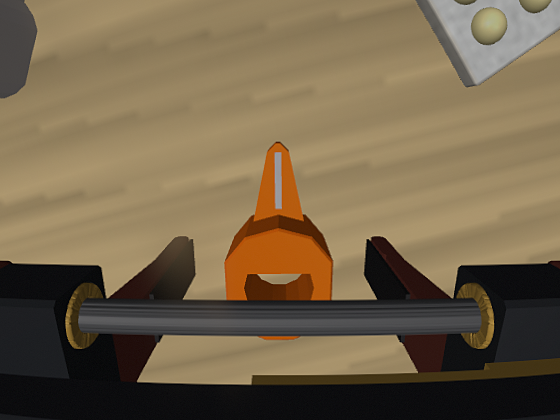

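The hub (about 278,285) is centred between the fingers and its arm points straight up at (278,145), so it's aligned. Closing now.

Call:
{"api": "apply_moves", "payload": {"series": [[[-1,0,0.5,0,0,0,0.3],[-1,0,0.5,0,0,0,-0.1],[-1,0,0.5,0,0,0,-0.3],[-1,0,0.5,0,0,0,-0.5],[-1,0,0.5,0,0,0,-0.5],[-1,0,0.5,0,0,0,-0.5],[-1,0,0.5,0,0,0,-0.5],[-1,0,0.5,0,0,0,-0.5]]], "squeeze": 40}}

```text
t: 4.0
ee_pos: [473.0, -313.0, 4.7]
orientation: [-180.0, -0.0, -14.5]
force: [-0.9, 1.0, 1.4]
gripper_width: 0.524
```

Run:
```python
from h import *
c=cams.get_calibration('wrist');im=cams.camera('wrist');cv2.imwrite('pics/w4.png',im)
p=fit(im,c,[474,-312.5,-14.5])
shift([474,-312.5,160],-14.5)
```

```text
fit [ 4.8127e+02 -3.1533e+02 -1.4390e+01  1.3270e+01  1.4000e-01] cost 2972.1 area 11042.0
t 4.05 pos [ 473.  -313.     4.7] rpy [-179.99    0.    -14.51] F [-0.5  0.   2.5] g 0.523 j [ -1.  41.  38. 114. -40.  38. -42.]
shift [   0.8   -0.8 -155.3] rot [-0.  0. -0.] rows>= 3.7
```

Gripped at 46 mm, which matches the flats. Lifting and carrying towards the shaft.

Call:
{"api": "apply_moves", "payload": {"series": [[[0,0,-20,0,0,0,-0.5],[0,0,-58,0,0,0,-0.5],[0,0,-98,0,0,0,-0.5],[0,-10,-135,0,0,0,-0.5],[0,-40,-160,0,0,-0.06,-0.5],[0,-80,-168,0,0,-0.12,-0.5],[-1,-120,-176,0,0,-0.18,-0.5],[-1,-160,-184,0,0,-0.24,-0.5]]]}}

```text
t: 4.72
ee_pos: [511.9, -156.4, 189.2]
orientation: [-180.0, -0.0, -0.7]
force: [0.7, 0.1, -0.2]
gripper_width: 0.519
```

Call:
{"api": "apply_moves", "payload": {"series": [[[9,-39,-2,0,0,-0.06,-0.5],[18,-77,-4,0,0,-0.12,-0.5],[27,-116,-6,0,0,-0.18,-0.5],[37,-155,-8,0,0,-0.24,-0.5],[46,-194,-8,0,0,-0.3,-0.5],[55,-225,-8,0,0,-0.36,-0.5],[59,-245,-8,0,0,-0.36,-0.5],[60,-252,-8,0,0,-0.36,-0.5]]]}}

```text
t: 5.38
ee_pos: [575.6, 98.0, 196.0]
orientation: [-179.9, 0.0, 20.2]
force: [-0.2, 0.4, -0.8]
gripper_width: 0.523
```

Call:
{"api": "apply_moves", "payload": {"series": [[[0,0,0,0,0,0,-0.5],[0,0,0,0,0,0,-0.5]]]}}

```text
t: 5.55
ee_pos: [574.9, 91.6, 196.4]
orientation: [180.0, 0.1, 19.8]
force: [0.1, -1.2, -0.5]
gripper_width: 0.522
```

Run:
```python
from h import *
c=cams.get_calibration('wrist');im=cams.camera('wrist');cv2.imwrite('pics/w5.png',im)
import json;json.dump({k:np.array(v).tolist() for k,v in c.items()},open('c5.json','w'))
print(proj(c,[573,191,70]))
shift([573,191,120],20)
```

```text
[[169.34892568 163.86283624]]
t 5.6 pos [575.   90.8 196.6] rpy [1.7995e+02 4.0000e-02 1.9690e+01] F [-0.3 -0.6 -1. ] g 0.522 j [-47.  25.  43. 106. -20.  57. -67.]
shift [ 32.  -95.1  76.5] rot [ 0.001  0.001 -0.005] rows>= 3.0
```

View pics/w5.png

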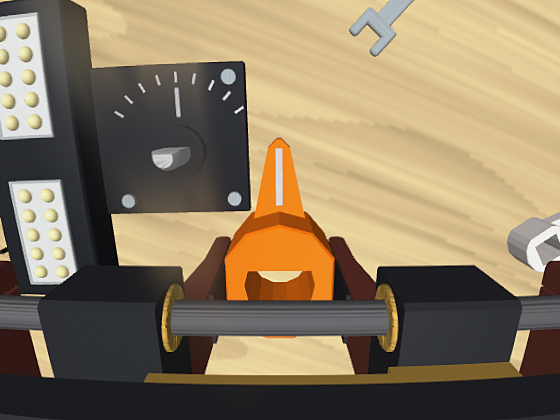

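Run:
```python
import cv2,numpy as np
im=cv2.imread('pics/w5.png')
a=cv2.resize(im[130:190,130:215],None,fx=6,fy=6,interpolation=cv2.INTER_CUBIC)
a=np.clip(a.astype(float)*1.3+15,0,255).astype(np.uint8)
b=cv2.resize(im[205:305,215:345],None,fx=2,fy=2,interpolation=cv2.INTER_CUBIC)
o=np.zeros((600,800,3),np.uint8);o[:360,:510]=a;o[380:580,:260]=b
d=cv2.resize(im[62:125,150:210],None,fx=4,fy=4,interpolation=cv2.INTER_CUBIC);o[:252,520:760]=d
for k in range(0,510,60):cv2.putText(o,str(130+k//6),(k,372),0,.35,(255,255,255))
cv2.imwrite('pics/crop5.png',o)
```

```text
(no output)
```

View pics/crop5.png

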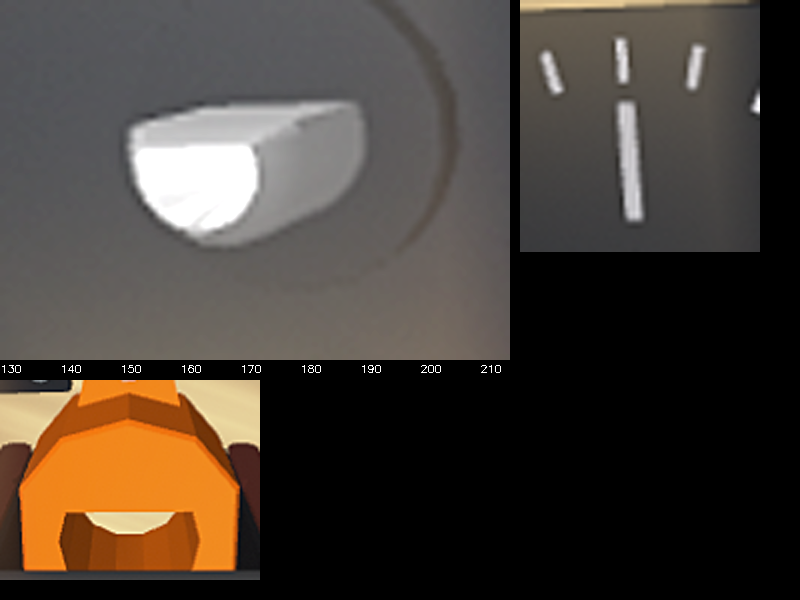

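```bash
cat > s.py <<'E'
from h import *
import json
from scipy.optimize import least_squares
def pose(c,L,uv,x0):
    L=np.array(L,float);uv=np.array(uv,float)
    def W(p):
        a=np.radians(p[2]);q=L.copy();q[:,0]=p[0]+np.cos(a)*L[:,0]-np.sin(a)*L[:,1];q[:,1]=p[1]+np.sin(a)*L[:,0]+np.cos(a)*L[:,1];return q
    r=least_squares(lambda p:(proj(c,W(p))-uv).ravel(),x0,loss='soft_l1')
    print(r.x.round(2),'res',(proj(c,W(r.x))-uv).round(1).tolist());return r.x
E
python3 - <<'E'
from s import *
c=json.load(open('c5.json'))
S=pose(c,[[3.25,7.8,70],[3.25,-7.8,70],[-8.45,0,70],[5,-12,26],[5,12,61],[5,-12,61]],[[152.2,154.3],[173,153.7],[162.5,169.3],[189.3,147.2],[151.7,151],[179.5,150.3]],[573,191,20])
for z in(6,10,16):
    l=back(c,[[178.5,117],[176.75,87.5]],z);d=l[1]-l[0];print('line',z,l.round(1).tolist(),np.degrees(np.arctan2(d[1],d[0])), 'yaw from S',np.degrees(np.arctan2(*(l.mean(0)[:2]-S[:2])[::-1])))
z=196.4-4.7+36
P=pose(c,[[7,13.27,z],[7,-13.27,z],[27,0,z],[14.1,23,z],[14.1,-23,z]],[[247.5,271],[312.5,271],[279,225],[225,258.5],[334,258.5]],[575,91,20])
a=np.radians(19.8);d=P[:2]-[574.9,91.6];print('part in tool',d@[np.cos(a),np.sin(a)],d@[np.sin(a),-np.cos(a)])
d=S[:2]-P[:2];print('S-P in tool',d@[np.cos(a),np.sin(a)],d@[np.sin(a),-np.cos(a)])
E
```

```text
[576.04 198.05  20.11] res [[1.0, -0.2], [-1.9, 0.1], [0.8, -1.7], [-0.2, 0.4], [0.3, 0.2], [-0.6, 0.5]]
line 6 [[607.7, 212.0, 6.0], [634.8, 221.9, 6.0]] 19.92430133198488 yaw from S 22.695933722783987
line 10 [[608.0, 210.9, 10.0], [634.8, 220.6, 10.0]] 19.92430133198487 yaw from S 21.346542224058616
line 16 [[608.5, 209.3, 16.0], [634.9, 218.8, 16.0]] 19.92430133198485 yaw from S 19.297529413951096
[573.99  91.1   20.35] res [[0.6, 1.0], [-1.1, 0.4], [0.2, 1.2], [-1.0, -2.1], [1.1, -3.1]]
part in tool -1.0294415569225839 0.1583165704376703
S-P in tool 38.160213200932766 -99.93134594509964
```

Call:
{"api": "apply_moves", "payload": {"series": [[[3,-14,22,0,0,0,-0.5],[6,-28,45,0,0,0,-0.5],[10,-40,67,0,0,0,-0.5],[10,-40,67,0,0,0,-0.5],[10,-40,67,0,0,0,-0.5],[10,-40,67,0,0,0,-0.5]]]}}

```text
t: 6.1
ee_pos: [572.1, 131.8, 131.0]
orientation: [179.9, -0.1, 19.7]
force: [0.4, -0.5, -0.8]
gripper_width: 0.523
```

Run:
```python
from h import *
import json
shift([576,198,100],20.)
c=cams.get_calibration('wrist');im=cams.camera('wrist');cv2.imwrite('pics/w6.png',im)
json.dump({k:np.array(v).tolist() for k,v in c.items()},open('c6.json','w'))
p=proj(c,[576,198,66])[0];print(p)
u,v=(p-[40,30]).astype(int);print(u,v)
u=max(u,0);v=max(v,0)
cv2.imwrite('pics/crop6.png',cv2.resize(im[v:v+60,u:u+80],None,fx=10,fy=10,interpolation=cv2.INTER_CUBIC))
```

```text
t 6.1 pos [572.1 131.8 131. ] rpy [ 1.7994e+02 -7.0000e-02  1.9700e+01] F [ 0.4 -0.5 -0.8] g 0.523 j [-48.  30.  39. 108. -24.  50. -67.]
shift [ 26.  -61.   30.9] rot [ 0.001 -0.001 -0.005] rows>= 1.8
[189.86900631 183.52347415]
149 153
```

View pics/crop6.png

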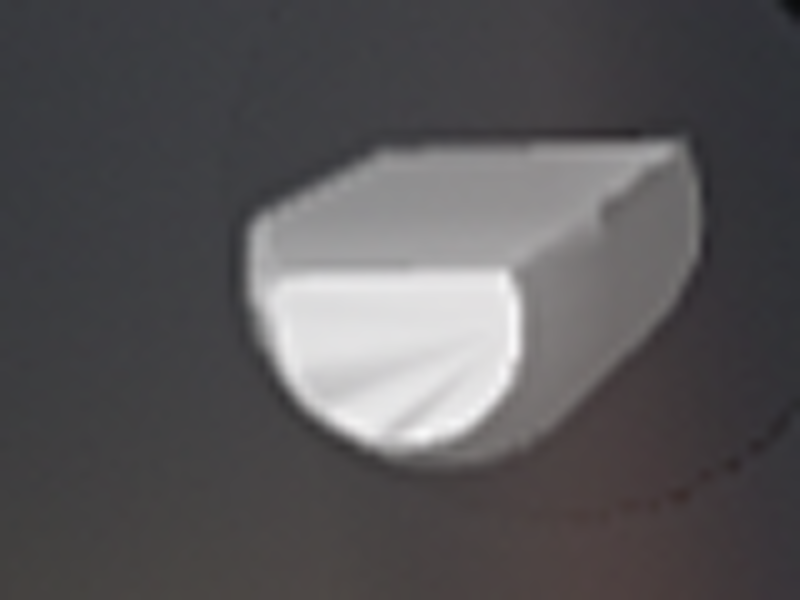

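The shaft is clear in this view. The top flat edge runs from (176.2,180.8) to (200.5,180), the rear rim is at (189,197.7), and the base flat corners are at (187,168.2) and (217.5,167).

Run:
```python
from s import *
c=json.load(open('c6.json'))
L=[[3.25,7.8,70],[3.25,-7.8,70],[-8.45,0,70],[5,-12,26],[5,12,26],[5,12,61],[5,-12,61]]
uv=np.array([[272,278],[518,270],[400,447],[685,140],[380,152],[250,215],[602,215]])/10+[149-.45,153-.45]
S=pose(c,L,uv,[573,191,20])
T=np.array([572.1,131.8]);a=np.radians(19.7)
d=S[:2]-T;print('S-TCP in tool',d@[np.cos(a),np.sin(a)],d@[np.sin(a),-np.cos(a)])
```

```text
[576.28 198.32  20.04] res [[0.4, -1.0], [-1.1, -0.4], [0.3, -0.9], [0.0, 1.1], [0.4, 0.2], [0.2, 0.7], [-0.7, 0.4]]
S-TCP in tool 26.361312463060866 -61.21796636038541
```

Both measurements agree on the shaft at (576.2,198.2) with yaw 20.0. I'll go above it, then lower slowly while watching forces.

Call:
{"api": "apply_moves", "payload": {"series": [[[10,-22,8,0,0,-0.006,-0.5],[20,-46,20,0,0,-0.006,-0.5],[26,-60,35,0,0,-0.006,-0.5],[27,-61.3,45,0,0,-0.006,-0.5],[27,-61.3,45,0,0,-0.006,-0.5],[27,-61.3,45,0,0,-0.006,-0.5],[27,-61.3,45,0,0,-0.006,-0.5]]]}}

```text
t: 6.73
ee_pos: [576.7, 199.1, 85.8]
orientation: [180.0, -0.1, 20.1]
force: [0.5, -0.0, -0.4]
gripper_width: 0.525
```

```bash
python3 -c "
from h import *
shift([576.2,198.2,30.7],20.05)"
```

```text
t 6.73 pos [576.7 199.1  85.8] rpy [ 1.7995e+02 -7.0000e-02  2.0060e+01] F [ 0.5 -0.  -0.4] g 0.525 j [-51.  35.  36. 107. -27.  47. -71.]
shift [-0.8  0.6 55.1] rot [ 0.001 -0.001  0.   ] rows>= 1.3
```

Call:
{"api": "apply_moves", "payload": {"series": [[[0,0.5,4,0,0,0,-0.5],[0,0.5,8,0,0,0,-0.5],[0,0.5,12,0,0,0,-0.5],[0,0.5,15,0,0,0,-0.5],[0,0.5,18,0,0,0,-0.5],[0,0.5,20,0,0,0,-0.5],[0,0.5,22,0,0,0,-0.5],[0,0.5,22,0,0,0,-0.5]]]}}

```text
t: 7.4
ee_pos: [576.3, 200.0, 62.4]
orientation: [179.9, -0.0, 20.2]
force: [0.5, -1.5, -2.5]
gripper_width: 0.526
```

The underside is at about 58 mm, already past the taper, with almost no force. Continuing down.

Call:
{"api": "apply_moves", "payload": {"series": [[[0,0,4,0,0,0,-0.5],[0,0,8,0,0,0,-0.5],[0,0,12,0,0,0,-0.5],[0,0,16,0,0,0,-0.5],[0,0,20,0,0,0,-0.5],[0,0,24,0,0,0,-0.5],[0,0,27,0,0,0,-0.5],[0,0,27,0,0,0,-0.5]]]}}

```text
t: 8.07
ee_pos: [576.5, 199.8, 35.0]
orientation: [179.9, -0.0, 20.2]
force: [4.8, -4.0, -4.5]
gripper_width: 0.523
```

Call:
{"api": "apply_moves", "payload": {"series": [[[0,0,1.5,0,0,0,-0.5],[0,0,3,0,0,0,-0.5],[0,0,4,0,0,0,-0.5],[0,0,5,0,0,0,-0.5],[0,0,5.5,0,0,0,-0.5],[0,0,5.5,0,0,0,-0.5]]]}}

```text
t: 8.57
ee_pos: [576.6, 199.9, 30.7]
orientation: [180.0, -0.0, 20.2]
force: [1.1, -5.0, 8.2]
gripper_width: 0.521
```

TCP is at 30.7 mm, the expected seated height, with 8 N of upward reaction from the shoulder. Releasing and lifting off.

Call:
{"api": "apply_moves", "payload": {"series": [[[0,0,0,0,0,0,0.2],[0,0,0,0,0,0,0.6],[0,0,0,0,0,0,0.8],[0,0,0,0,0,0,0.8],[0,0,0,0,0,0,0.8],[0,0,0,0,0,0,0.8]]]}}

```text
t: 9.07
ee_pos: [575.7, 201.0, 30.0]
orientation: [-180.0, 0.0, 20.2]
force: [0.3, -0.7, 0.1]
gripper_width: 0.894
```

Call:
{"api": "apply_moves", "payload": {"series": [[[0,0,-10,0,0,0,0.8],[0,0,-30,0,0,0,0.8],[0,0,-60,0,0,0,0.8],[0,0,-95,0,0,0,0.8],[-15,15,-125,0,0,0,0.8],[-30,30,-150,0,0,0,0.8],[-40,40,-160,0,0,0,0.8],[-40,40,-160,0,0,0,0.8]]]}}

```text
t: 9.73
ee_pos: [553.1, 146.1, 193.7]
orientation: [-180.0, -0.3, 19.9]
force: [0.4, -0.2, 0.3]
gripper_width: 0.898
```

Run:
```python
from s import *
o=bot.get_obs();print(o['t'],o['ee_pos'],o['force'],o['gripper_width'])
c=cams.get_calibration('wrist');im=cams.camera('wrist')
s=cams.camera('scene')
out=np.zeros((600,800,3),np.uint8);out[:420,:560]=im
p=proj(cams.get_calibration('scene'),[576,198,45])[0].astype(int)
out[420:600,560:800]=cv2.resize(s[p[1]-30:p[1]+30,p[0]-40:p[0]+40],(240,180),interpolation=cv2.INTER_CUBIC)
cv2.imwrite('pics/end.png',out)
L=[[7,13.27,62],[7,-13.27,62],[27,0,62]]
print('expected if seated',proj(c,[[576.2+np.cos(.35)*l[0]-np.sin(.35)*l[1],198.2+np.sin(.35)*l[0]+np.cos(.35)*l[1],l[2]] for l in L]).round(1).tolist())
```

```text
9.7333 [553.08662825 146.05342787 193.69005092] [ 0.40458124 -0.19726477  0.331428  ] 0.8982719551934352
expected if seated [[216.2, 146.6], [247.1, 146.5], [230.9, 122.7]]
```

View pics/end.png

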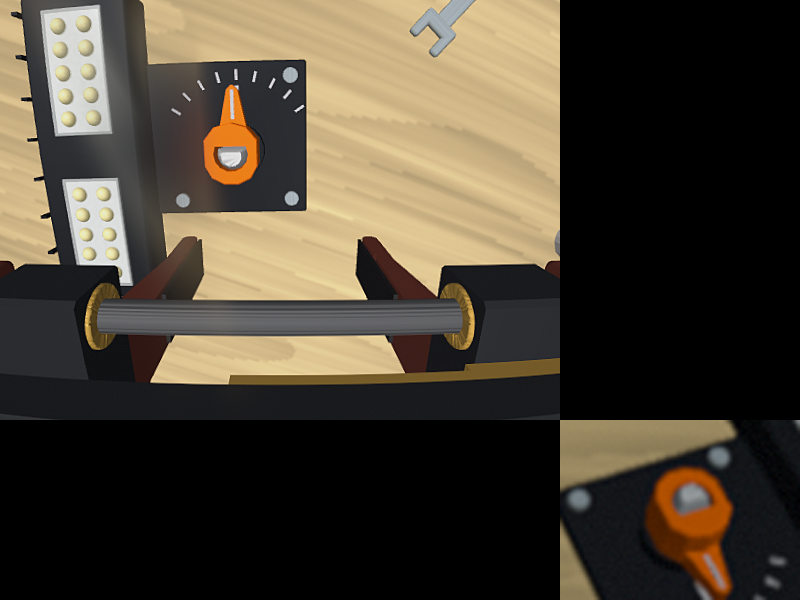

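The wrist view shows the pointer on the shaft at (231,155). The bore flat is at row ~147 (146.5 predicted for a seated part), the arm points at the centre tick (235,74), and the fingers are clear. Handing in.

```bash
python3 -c "
from workcell import bot
print(bot.close_job())"
```

```text
the job is handed in; nothing more can be done
None
```

The smallest orange pointer, the D-bored one seen at pixel (381,222) from above, is on the flatted shaft with its flats matched. It is seated on the shoulder and released. I handed the job in at about 9.8 s; no verdict is reported.

**Final checks:**
- **Seating height:** at seating the tool was at z = 30.7 mm, exactly as predicted, with about 8 N of reaction from the shoulder. Side forces in the readings I took stayed under about 7 N.
- **Final picture:** the bore flat sits where a seated part should, by eye against the predicted pixels. The arm points at the centre tick, and the fingers are clear and open.
- **Other pointers:** I never touched the blue, white or two larger orange pointers, but I took no last picture of them.

**Disagreements along the way:**
- My first wrist-camera fit of the orange pointer was off by several mm, because the arm was still moving. I replaced it with a fresh measurement.
- A fit taken while gripping failed because the gripper blocked the view, so I ignored it.
- The overhead and scene cameras put the shaft 4–9 mm away from the two wrist measurements. I used the wrist ones, and the part went on without jamming.

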